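# Horse heads onto their matching plinths

### The arm

A 6-joint arm with a two-finger parallel gripper is mounted at the origin on the work surface. World frame = base frame: x ahead of the robot, y to its left, z up, the work surface at z = 0. Lengths are in m, angles in rad, forces in N, time in s.
With the tool pointing down it reaches from about 0.35 to 0.975 m from the base axis. Payload 4.9 kg.
Tool frame: the origin (TCP) lies midway between the tips of the shut fingers; the grasp point (between the pads) lies 19 mm behind it; z points along the fingers, y is the line along which they close (so a half turn about z gives the same grasp; the last joint's range is limited). The gripper opens to 85 mm and grips with 20 to 120 N. Pads are 22 mm wide; open, the fingers measure 114 mm over their backs; the gripper's body (76 mm by 85 mm) begins 54 mm behind the grasp point. The pads swing forward as they close: fully open they stand 13 mm farther back than shut.
Start: joints at [-0.119, 0.053, 1.613, -0, 1.476, -0.119], TCP at [0.625, 0, 0.231] pointing down, gripper open.
Joint ranges: [-3.01, 3.01], [-1.01, 2.22], [0.06, 2.58], [-1.02, 4.17], [0.09, 2.62], [-3.14, 3.14]. Speed limits (rad/s): [2.57, 2.57, 3.14, 3.14, 3.14, 3.14].

### API

Orientations are given as a rotation vector (axis times angle).
In Python, from station import ctrl gives the robot as it stands.
- The arm moves only by the tool step_arm, never from a script. Its argument "targets" is a list of rows, each an object with "travel": the shift along the world's x, y, z as a fraction of full scale, a list of three; "angular": the turn, a rotation vector about the world's x, y, z as a fraction of full scale, a list of three; "gripper": the opening, from 0 (shut) to 1 (fully open). In form: [{"travel": [x, y, z], "angular": [rx, ry, rz], "gripper": gripper}, ...]. A call has 1 to 10 rows; each row is the pose to reach, as a shift and turn from the pose commanded when the call began; what a row does not reach only later rows make up. Full scale, the value 1, is 0.6 m for a shift and pi/4 rad for a turn. A row lasts 1/10 s, in which the tool goes at most 50 mm and 8.59 degrees, less where a joint would pass 70% of its speed; a pose out of reach is approached as far as the arm can. A call with a number of a shift or a turn outside -1 to 1 is refused whole. A call with a gripper value outside its range is refused whole. The fingers move at their own pace and stop on an object; "squeeze" is the grip in N (left out, the last holds). Time passes only in rows, so rows that repeat a pose let the fingers close. It gives the time, the measured TCP pose, the force, the opening and the grip force at its end, in the units of the state.
- ctrl.get_obs(): the state, without advancing time (a new reading comes with each control period).
- ctrl.get_image(name): name is "scene" or "side" or "wrist"; returns a dict with "img" (420x560x3 uint8, red, green, blue), "fx", "fy", "cx", "cy" (pixels), "rvec" (rotation vector, rad) and "tvec" (3), from world to camera coordinates, as OpenCV has them. Camera axes: x right, y down, z forward; pixel columns grow to the right and rows downward; lengths in m; the calibration is good to about 2 mm. A picture is of the moment at which its call begins. There is no depth.
- ctrl.finish_job(): hands the job in; it is judged then, once.
The state is a dict: "t": time; "q": joint angles; "dq": joint speeds; "effort": joint torques, N m; "tool_pos": TCP position; "tool_rot": TCP orientation; "contact_force": force on the tool from outside, world axes, zero at the start; "wrist_torque": the same for the moment, N m; "opening": finger opening in m; "grip_force": force on a finger pad.
Only numpy, scipy, OpenCV 4.12 (cv2) and the standard library are available. Lean on these libraries where they do the work, as an engineer would, in place of code of your own. Each camera call takes 0.05 s, during which the arm holds its last target. There are 200 camera calls.

### The job

Set each of the four carved horse heads upright in the middle of the plinth of its own stone: white on white, red on red, black on black, green on green. Set them down gently rather than dropping them, and leave the two obelisks standing where they are.

Things in the scene. Friction and masses are not known exactly. Their poses are not given: they have to be found in the camera images.
- white_horse: Loose horse head of white marble, like a chess knight, 102 mm tall, 0.2 to 0.32 kg. Round foot 52 mm wide, 12 mm high; neck with flat sides 26 mm apart across its y, about 30 mm deep in x, 12 to 90 mm up: grip it across y, 70 mm above the underside. Origin: centre of the underside, z up. The muzzle points along its -x, reaching 40 mm out. Any yaw.
- red_horse: Loose horse head of dark red stone, like a chess knight, 102 mm tall, 0.2 to 0.32 kg. Round foot 52 mm wide, 12 mm high; neck with flat sides 26 mm apart across its y, about 30 mm deep in x, 12 to 90 mm up: grip it across y, 70 mm above the underside. Origin: centre of the underside, z up. The muzzle points along its -x, reaching 40 mm out. Any yaw.
- black_horse: Loose horse head of black stone, like a chess knight, 102 mm tall, 0.2 to 0.32 kg. Round foot 52 mm wide, 12 mm high; neck with flat sides 26 mm apart across its y, about 30 mm deep in x, 12 to 90 mm up: grip it across y, 70 mm above the underside. Origin: centre of the underside, z up. The muzzle points along its -x, reaching 40 mm out. Any yaw.
- green_horse: Loose horse head of green stone, like a chess knight, 102 mm tall, 0.2 to 0.32 kg. Round foot 52 mm wide, 12 mm high; neck with flat sides 26 mm apart across its y, about 30 mm deep in x, 12 to 90 mm up: grip it across y, 70 mm above the underside. Origin: centre of the underside, z up. The muzzle points along its -x, reaching 40 mm out. Any yaw.
- white_plinth: Low square plinth of white marble, fixed to the table: lower step 88 x 88 x 12 mm, upper step 70 x 70 mm, flat top 22 mm above the underside. Origin: centre of the underside; z up, x and y along its sides.
- red_plinth: Low square plinth of dark red stone, fixed to the table: lower step 88 x 88 x 12 mm, upper step 70 x 70 mm, flat top 22 mm above the underside. Origin: centre of the underside; z up, x and y along its sides.
- black_plinth: Low square plinth of black stone, fixed to the table: lower step 88 x 88 x 12 mm, upper step 70 x 70 mm, flat top 22 mm above the underside. Origin: centre of the underside; z up, x and y along its sides.
- green_plinth: Low square plinth of green stone, fixed to the table: lower step 88 x 88 x 12 mm, upper step 70 x 70 mm, flat top 22 mm above the underside. Origin: centre of the underside; z up, x and y along its sides.
- white_obelisk: Loose obelisk of white marble, not to be moved: square foot 46 mm wide, tapering shaft, 105 mm tall, 0.25 kg. Origin: centre of the underside, z up.
- red_obelisk: Loose obelisk of dark red stone, not to be moved: square foot 46 mm wide, tapering shaft, 105 mm tall, 0.25 kg. Origin: centre of the underside, z up.
Mind the look-alikes: they are no part of the job. What is shaped like the red_horse but blue or yellow is not meant.

How it is judged:
By the outcome, as a careful person would: the job done as asked, in the order asked, and still so for the second after the job is handed in, with the robot touching nothing.
It also fails if it takes over 128 s, if anything falls off the work surface, if the arm or the gripper's body presses on something with over 40 N, if the wrist force passes 120 N, or if a joint passes its speed limit or range.

## Working session

There is one attempt and no reset: what is moved stays moved. The work goes in short steps, Python scripts to look and compute and a tool call to move; the robot and the scene stay as the last step left them, time stands still between calls to the robot, and variables do not carry over. Pictures are saved under pics/ and viewed, at most 14 in all, crops included, and the job is handed in when it is done.

Besides the shell and the picture viewer there is one more tool, called after ">>>" by a JSON object that holds its "name" and its "arguments", one argument or row to a line. step_arm: Moves the arm, as the interface text tells. Its arguments: {"type":"object","properties":{"targets":{"type":"array"},"squeeze":{"type":"number"}},"required":["targets"]}

```bash
mkdir -p pics; cat > h.py <<'E'
import numpy as np, cv2
from station import ctrl
def snap(name,fn=None):
    d=ctrl.get_image(name)
    if fn: cv2.imwrite('pics/'+fn,d['img'][:,:,::-1])
    return d
def ray(d,u,v):
    R=cv2.Rodrigues(np.array(d['rvec'],float))[0];t=np.array(d['tvec'],float).ravel()
    r=R.T@np.array([(u-d['cx'])/d['fx'],(v-d['cy'])/d['fy'],1]);return -R.T@t,r
def onz(d,u,v,z):
    c,r=ray(d,u,v);return (c+r*(z-c[2])/r[2])[:2]
def proj(d,P):
    K=np.array([[d['fx'],0,d['cx']],[0,d['fy'],d['cy']],[0,0,1.]])
    return cv2.projectPoints(np.array(P,float).reshape(-1,3),np.array(d['rvec'],float),np.array(d['tvec'],float),K,None)[0].reshape(-1,2)
E
python3 - <<'E'
from h import *
import pickle
D={}
for n in ['scene','side','wrist']:
    d=snap(n,n+'0.png');D[n]=d
    print(n,d['fx'],ray(d,280,210))
pickle.dump(D,open('d0.pkl','wb'))
print(ctrl.get_obs())
E
```

```text
scene 541.6160161135898 (array([ 1.03778086, -0.51451005,  0.97369817]), array([-0.44612195,  0.42707893, -0.78664796]))
side 540.0672048385759 (array([-0.04154156,  0.85958351,  1.16895388]), array([ 0.36147221, -0.56906682, -0.7385819 ]))
wrist 297.1354994105193 (array([0.62518373, 0.08336159, 0.37243195]), array([-0.0099852 , -0.32848101, -0.94450808]))
{'t': 0.15, 'q': array([-1.19004933e-01,  5.32111355e-02,  1.61398892e+00,  2.04414419e-05,
        1.47600727e+00, -1.19013826e-01]), 'dq': array([-0.00046676, -0.00089362, -0.0035534 , -0.00044798, -0.0010432 ,
        0.00077872]), 'effort': array([ 5.10442842e-04, -3.94241810e+01, -3.70721948e+01, -1.15854355e-04,
        4.61802789e-03,  5.00508997e-05]), 'tool_pos': array([6.24508082e-01, 6.18800230e-05, 2.30335599e-01]), 'tool_rot': array([-2.22052712e+00, -2.22054254e+00,  1.54207558e-03]), 'contact_force': array([-0.34329878, -0.06489039,  0.44357515]), 'wrist_torque': array([0.04034266, 0.01003936, 0.00733388]), 'grip_force': 0.0, 'opening': 0.08524990438911473}
```

View pics/scene0.png

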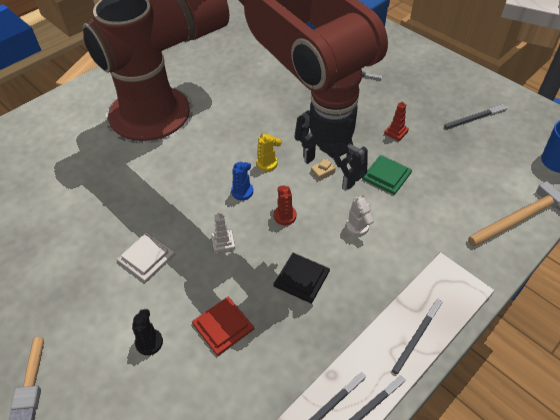

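View pics/side0.png

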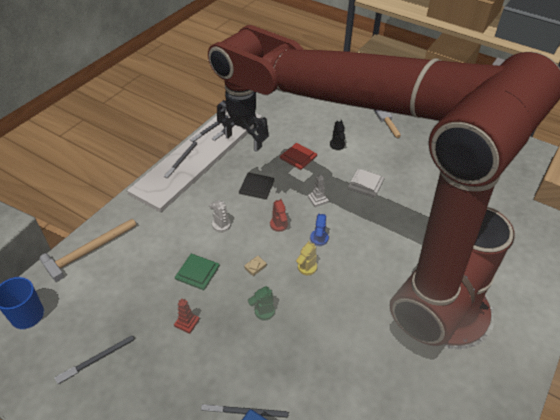

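View pics/wrist0.png

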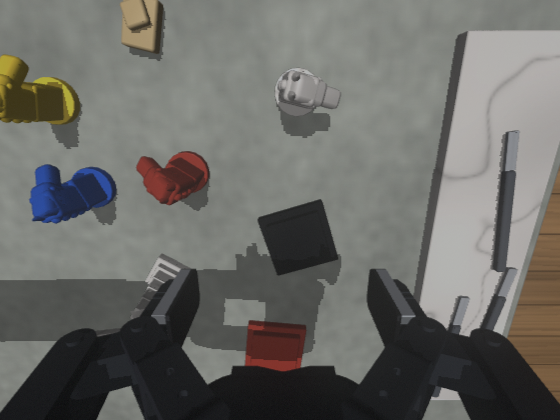

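The three views show everything. In scene, the white plinth is at (145,255), red at (222,325), black at (302,275) and green at (388,173). The white horse is at (360,215), red at (285,205) and black at (145,330). The green horse is visible only in side, at (264,302). In the wrist view the white horse at (300,92) is nearly straight under the camera.

```bash
cat >> h.py <<'E'
from scipy.optimize import least_squares
def mask(d,c):
    h=cv2.cvtColor(d['img'],cv2.COLOR_RGB2HSV).astype(int);H,S,V=h[...,0],h[...,1],h[...,2]
    m={'red':((H<8)|(H>172))&(S>130)&(V>50),'green':(H>55)&(H<95)&(S>70)&(V>25),
       'black':(V<48)&(S<110),'white':(V>165)&(S<30)}[c]
    return cv2.morphologyEx(m.astype(np.uint8),cv2.MORPH_OPEN,np.ones((3,3)))
def comps(d,c,amin=150):
    m=mask(d,c);n,l,s,ce=cv2.connectedComponentsWithStats(m)
    return [(int(s[i,4]),ce[i],(l==i).astype(np.uint8)) for i in range(1,n) if s[i,4]>amin]
def near(d,c,uv):
    return min(comps(d,c),key=lambda k:np.hypot(*(k[1]-np.array(uv))))
def cont(m): return max(cv2.findContours(m,0,1)[0],key=len).reshape(-1,2)
E
python3 - <<'E'
from h import *
import pickle
D=pickle.load(open('d0.pkl','rb'))
for n in ['scene','side']:
  for c in ['red','green','black','white']:
    for a,ce,m in comps(D[n],c):
      p=onz(D[n],*ce,0.0 if 0 else .02)
      if .3<p[0]<1 and abs(p[1])<.6: print(n,c,a,ce.round(0),p.round(3))
for nm,s,u,v,z in [('blackh foot','scene',149,340,.012),('greenh foot','side',264,312,.012),('redh foot','scene',285,215,.012),('redh foot','side',279,224,.012),('whiteh','wrist',298,92,.012),
 ('white ob','scene',224,241,0),('red ob','scene',397,131,0),('white ob','side',317,200,0),('red ob','side',187,324,0),('blackh side','side',338,145,.012)]:
  print(nm,s,onz(D[s],u,v,z).round(3))
E
```

```text
scene red 476 [398. 124.] [0.512 0.412]
scene red 597 [284. 207.] [0.498 0.016]
scene red 1929 [223. 325.] [ 0.618 -0.272]
scene green 1089 [387. 174.] [0.6   0.256]
scene black 2561 [332. 142.] [0.435 0.247]
scene black 1593 [301. 278.] [ 0.653 -0.09 ]
scene black 881 [146. 334.] [ 0.529 -0.386]
scene white 864 [520. 185.] [0.84  0.448]
scene white 439 [270. 181.] [0.418 0.048]
scene white 703 [308. 198.] [0.518 0.074]
scene white 1432 [460. 212.] [0.786 0.28 ]
scene white 16629 [396. 322.] [ 0.849 -0.032]
scene white 261 [223. 213.] [ 0.413 -0.091]
scene white 316 [334. 244.] [0.644 0.021]
scene white 884 [142. 253.] [ 0.372 -0.282]
scene white 5528 [134. 320.] [ 0.489 -0.385]
scene white 227 [191. 370.] [ 0.643 -0.37 ]
side red 410 [300. 155.] [ 0.598 -0.26 ]
side green 792 [197. 270.] [0.585 0.273]
side black 892 [239. 113.] [ 0.887 -0.326]
side black 184 [261. 133.] [ 0.762 -0.28 ]
side black 287 [338. 136.] [ 0.542 -0.407]
side white 2942 [181. 167.] [ 0.872 -0.004]
side white 343 [366. 178.] [ 0.374 -0.281]
blackh foot scene [ 0.539 -0.388]
greenh foot side [0.371 0.276]
redh foot scene [0.51  0.005]
redh foot side [0.498 0.015]
whiteh wrist [0.642 0.099]
white ob scene [ 0.46  -0.133]
red ob scene [0.516 0.409]
white ob side [ 0.461 -0.136]
red ob side [0.513 0.402]
blackh side side [ 0.525 -0.378]
```

```bash
cat >> h.py <<'E'
def horse(d,c,uv,zm=.072):
    """foot centre by fixed-radius circle on foot plane (nadir view), yaw from muzzle part seen at height zm"""
    C=cont(near(d,c,uv)[2]).astype(float)
    P=np.array([onz(d,u,v,.010) for u,v in C])
    best=None
    for s in P[::5]:
        r=least_squares(lambda x:np.hypot(*(P-x).T)-.026,(P.mean(0)+s)/2,loss='cauchy',f_scale=.0008)
        if best is None or r.cost<best.cost: best=r
    x=best.x; inl=np.mean(abs(np.hypot(*(P-x).T)-.026)<.0015)
    Q=np.array([onz(d,u,v,zm) for u,v in C])-x; dd=np.hypot(*Q.T)
    far=Q[dd>dd.max()-.009]; f=far.mean(0)
    return x,inl,np.degrees(np.arctan2(f[1],f[0])),dd.max()
def plinth(d,c,uv):
    m=near(d,c,uv)[2];C=cont(m)
    P=np.array([onz(d,u,v,.022) for u,v in C])
    return P,cv2.minAreaRect((P*1000).astype(np.float32))
E
python3 - <<'E'
from h import *
import pickle
d=pickle.load(open('d0.pkl','rb'))['wrist']
print('white',horse(d,'white',(300,92)),near(d,'white',(300,92))[0])
print('red',horse(d,'red',(175,175)),near(d,'red',(175,175))[0])
print('bp',plinth(d,'black',(298,238))[1])
im=d['img'].copy()
for c,uv in (('white',(300,92)),('red',(175,175)),('black',(298,238))):
    cv2.drawContours(im,[cont(near(d,c,uv)[2])],-1,(0,255,255) ,1)
cv2.imwrite('pics/c1.png',cv2.resize(im[40:290,120:380],None,fx=2.3,fy=2.3,interpolation=2)[:,:,::-1])
E
```

```text
white (array([0.84940386, 0.13427065]), np.float64(0.09490740740740741), np.float64(-113.10072595645306), np.float64(0.12765275822177327)) 6996
red (array([ 0.47735627, -0.0037634 ]), np.float64(0.32167832167832167), np.float64(36.6079163068265), np.float64(0.040581552459525015)) 976
bp ((644.7134399414062, -78.09071350097656), (83.59735107421875, 86.60932159423828), 17.16598892211914)
```

View pics/c1.png

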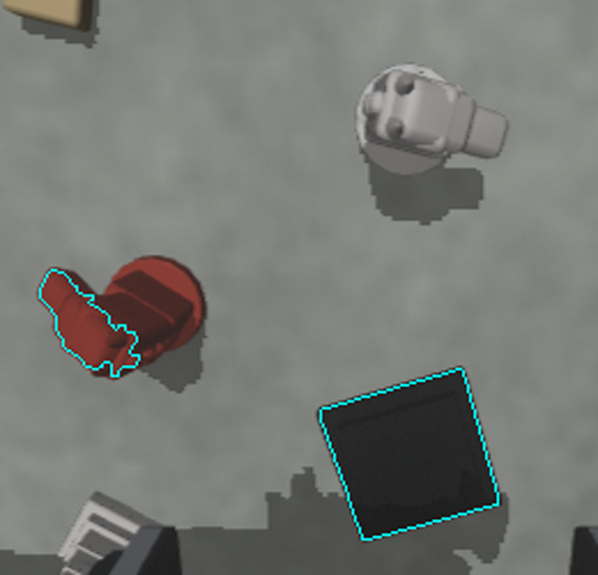

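The crop shows the white horse's foot centre at about (299,92) full-image, with the muzzle tip at (339,101). The black plinth outline is clean. The red mask missed the shaded part, so I'll loosen it.

```bash
sed -i "s/(S>130)&(V>50)/(S>110)\&(V>25)/" h.py
python3 - <<'E'
from h import *
import pickle
d=pickle.load(open('d0.pkl','rb'))['wrist']
f=onz(d,299.1,92,.011);m=onz(d,338.7,100.9,.07)
e1=onz(d,120+404/2.3,40+83/2.3,.095);e2=onz(d,120+393/2.3,40+128/2.3,.095)
a=np.degrees(np.arctan2(*(m-f)[::-1]));b=np.degrees(np.arctan2(*(e1-e2)[::-1]))
print('white',f,a,'ears',b-90,(e1+e2)/2)
print('r px', np.hypot(*(onz(d,120+357/2.3,92,.011)-f)))
print('red',horse(d,'red',(175,175)))
for z in (.006,.012):
  P=np.array([onz(d,*p,z) for p in cont(near(d,'black',(298,238))[2])]);print('bp',cv2.minAreaRect((P*1000).astype(np.float32)))
print(ctrl.get_obs()['tool_pos'])
E
```

```text
white [0.64344551 0.09909843] -16.67969125852297 ears -14.194913907471033 [0.63405162 0.10029098]
r px 0.027037582121434558
red (array([0.50506642, 0.00654282]), np.float64(0.264), np.float64(29.815045968605993), np.float64(0.04664656137521327))
bp ((645.6051025390625, -85.4622573852539), (87.41426086425781, 90.56375122070312), 17.165958404541016)
bp ((645.2708129882812, -82.69794464111328), (85.98289489746094, 89.08084869384766), 17.16595458984375)
[6.24508082e-01 6.18800230e-05 2.30335599e-01]
```

>>> {"name": "step_arm", "arguments": {
  "targets": [
    {"travel":[0.032,0.165,0],"angular":[0,0,0.17],"gripper":1},
    {"travel":[0.032,0.165,0],"angular":[0,0,0.34],"gripper":1},
    {"travel":[0.032,0.165,0],"angular":[0,0,0.51],"gripper":1},
    {"travel":[0.032,0.165,0],"angular":[0,0,0.68],"gripper":1},
    {"travel":[0.032,0.165,0],"angular":[0,0,0.83],"gripper":1},
    {"travel":[0.032,0.165,0],"angular":[0,0,0.83],"gripper":1}
  ]
}}

```text
t: 0.75
tool_pos: [0.6439, 0.0992, 0.2307]
tool_rot: [-1.393, -2.815, 0.001]
contact_force: [0.2, 0.2, 0.2]
opening: 0.0855
grip_force: 0.0
```

>>> {"name": "step_arm", "arguments": {
  "targets": [
    {"travel":[0,0,0],"angular":[0,0,0.17],"gripper":0.8},
    {"travel":[0,0,0],"angular":[0,0,0.34],"gripper":0.8},
    {"travel":[0,0,0],"angular":[0,0,0.51],"gripper":0.8},
    {"travel":[0,0,0],"angular":[0,0,0.68],"gripper":0.8},
    {"travel":[0,0,0],"angular":[0,0,0.825],"gripper":0.8},
    {"travel":[0,0,0],"angular":[0,0,0.825],"gripper":0.8},
    {"travel":[0,0,-0.05],"angular":[0,0,0.825],"gripper":0.8},
    {"travel":[0,0,-0.1],"angular":[0,0,0.825],"gripper":0.8}
  ]
}}

```text
t: 1.55
tool_pos: [0.6452, 0.0989, 0.1722]
tool_rot: [0.431, 3.108, 0.001]
contact_force: [0.4, 0.6, -1.0]
opening: 0.0684
grip_force: 0.0
```

```bash
python3 - <<'E'
from h import *
o=ctrl.get_obs();print(o['t'],o['tool_pos'],cv2.Rodrigues(o['tool_rot'])[0][:,1],o['opening'],o['q'])
d=snap('wrist','w2.png')
E
```

```text
1.55 [0.64517017 0.0989116  0.1721876 ] [0.27237349 0.96219099 0.00108299] 0.0684055205488728 [ 3.81906351e-02  1.55622815e-01  1.60241728e+00  2.18793855e-05
  1.38011291e+00 -1.25674894e+00]
```

View pics/w2.png

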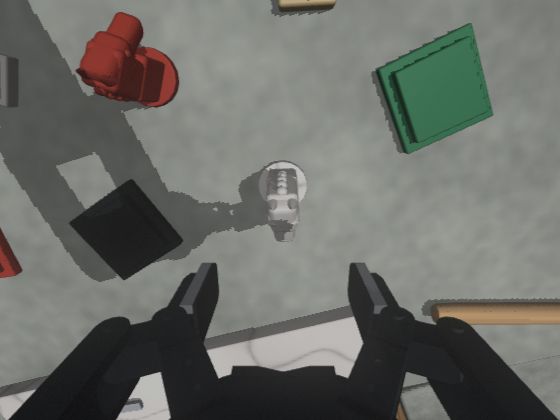

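The wrist view shows the white horse centred between the fingers (column ~284 against ~283) and square to them. I'll descend and grip.

>>> {"name": "step_arm", "arguments": {
  "targets": [
    {"travel":[-0.001,0,-0.06],"angular":[0,0,0],"gripper":0.8},
    {"travel":[-0.001,0,-0.12],"angular":[0,0,0],"gripper":0.8},
    {"travel":[-0.001,0,-0.17],"angular":[0,0,0],"gripper":0.8},
    {"travel":[-0.001,0,-0.203],"angular":[0,0,0],"gripper":0.8},
    {"travel":[-0.001,0,-0.203],"angular":[0,0,0],"gripper":0.8},
    {"travel":[-0.001,0,-0.203],"angular":[0,0,0],"gripper":0},
    {"travel":[-0.001,0,-0.203],"angular":[0,0,0],"gripper":0},
    {"travel":[-0.001,0,-0.203],"angular":[0,0,0],"gripper":0},
    {"travel":[-0.001,0,-0.203],"angular":[0,0,0],"gripper":0},
    {"travel":[-0.001,0,-0.203],"angular":[0,0,0],"gripper":0}
  ],
  "squeeze": 45
}}

```text
t: 2.6
tool_pos: [0.6452, 0.099, 0.052]
tool_rot: [0.424, 3.109, 0.001]
contact_force: [-1.6, -1.0, 5.8]
opening: 0.0256
grip_force: 45.1
```

```bash
cat > pl.py <<'E'
from h import *
import sys,pickle
E
python3 - <<'E'
from h import *
import pickle
D=pickle.load(open('d0.pkl','rb'))
# plinth outlines (silhouette, z~.006) in fixed views; quad corner centre
S={'scene':{'white':(142,256),'red':(223,325),'black':(301,278),'green':(387,174)},'side':{'white':(366,182),'red':(300,155),'black':(257,185),'green':(197,270)}}
for n in S:
  for c,uv in S[n].items():
    try:
      a,ce,m=near(D[n],c,uv)
      for z in (.006,.014):
        P=np.array([onz(D[n],*p,z) for p in cont(m)]);r=cv2.minAreaRect((P*1000).astype(np.float32))
        print(n,c,a,z,np.round(r[0],1),np.round(r[1],0),round(r[2]))
    except Exception as e: print(n,c,e)
E
```

```text
scene white 884 0.006 [ 362.6 -280.4] [74. 80.] 10
scene white 884 0.014 [ 368.2 -282.3] [73. 79.] 10
scene red 1939 0.006 [ 610.7 -267. ] [88. 91.] 84
scene red 1939 0.014 [ 614.3 -269. ] [88. 90.] 84
scene black 1593 0.006 [645.6 -82.4] [89. 90.] 17
scene black 1593 0.014 [648.8 -86. ] [88. 89.] 17
scene green 1089 0.006 [592.2 268.1] [89. 94.] 10
scene green 1089 0.014 [595.9 261.7] [89. 94.] 10
side white 343 0.006 [ 380.9 -294.7] [75. 66.] 7
side white 343 0.014 [ 378.  -286.8] [75. 65.] 7
side red 523 0.006 [ 609.3 -268. ] [91. 90.] 84
side red 523 0.014 [ 604.8 -260.2] [91. 89.] 84
side black 184 0.006 [ 768.5 -293.8] [ 36. 130.] 31
side black 184 0.014 [ 762.9 -285.8] [ 36. 130.] 31
side green 792 0.006 [591.4 266.2] [87. 87.] 10
side green 792 0.014 [587.1 270.3] [86. 86.] 10
```

>>> {"name": "step_arm", "arguments": {
  "targets": [
    {"travel":[0,0,0.03],"angular":[0,0,0],"gripper":0},
    {"travel":[0,0,0.1],"angular":[0,0,0],"gripper":0},
    {"travel":[0,0,0.18],"angular":[0,0,0],"gripper":0},
    {"travel":[0,0,0.267],"angular":[0,0,0],"gripper":0},
    {"travel":[-0.03,-0.04,0.267],"angular":[0,0,0],"gripper":0},
    {"travel":[-0.07,-0.1,0.267],"angular":[0,0,0],"gripper":0},
    {"travel":[-0.11,-0.16,0.267],"angular":[0,0,0],"gripper":0},
    {"travel":[-0.15,-0.22,0.267],"angular":[0,0,0],"gripper":0},
    {"travel":[-0.2,-0.28,0.267],"angular":[0,0,0],"gripper":0},
    {"travel":[-0.24,-0.34,0.267],"angular":[0,0,0],"gripper":0}
  ]
}}

```text
t: 3.6
tool_pos: [0.4975, -0.1058, 0.2098]
tool_rot: [-0.424, -3.112, -0.0]
contact_force: [1.0, -0.8, -3.2]
opening: 0.0255
grip_force: 44.7
```

>>> {"name": "step_arm", "arguments": {
  "targets": [
    {"travel":[-0.05,-0.07,0],"angular":[0,0,0],"gripper":0},
    {"travel":[-0.1,-0.14,0],"angular":[0,0,0],"gripper":0},
    {"travel":[-0.15,-0.21,0],"angular":[0,0,0],"gripper":0},
    {"travel":[-0.19,-0.265,0],"angular":[0,0,0],"gripper":0},
    {"travel":[-0.214,-0.295,0],"angular":[0,0,0],"gripper":0},
    {"travel":[-0.214,-0.295,0],"angular":[0,0,0],"gripper":0},
    {"travel":[-0.214,-0.295,-0.05],"angular":[0,0,0],"gripper":0},
    {"travel":[-0.214,-0.295,-0.08],"angular":[0,0,0],"gripper":0},
    {"travel":[-0.214,-0.295,-0.08],"angular":[0,0,0],"gripper":0}
  ]
}}

```text
t: 4.5
tool_pos: [0.3698, -0.2795, 0.1585]
tool_rot: [-0.423, -3.108, -0.007]
contact_force: [-1.3, 0.4, -2.6]
opening: 0.0258
grip_force: 44.9
```

```bash
python3 - <<'E'
from h import *
import pickle
d=snap('wrist');s=snap('side');k=snap('scene');pickle.dump((d,s,k),open('d1.pkl','wb'))
o=ctrl.get_obs();print(o['t'],o['tool_pos'],o['opening'],o['contact_force'])
im=np.hstack([d['img'],cv2.resize(k['img'][130:340,50:330],(560,420))]);cv2.imwrite('pics/p3.png',cv2.resize(im,(800,300))[:,:,::-1])
E
```

```text
4.65 [ 0.37190471 -0.28185226  0.16290909] 0.025116933989983485 [ 0.45449998 -0.8836581  -3.15664112]
```

View pics/p3.png

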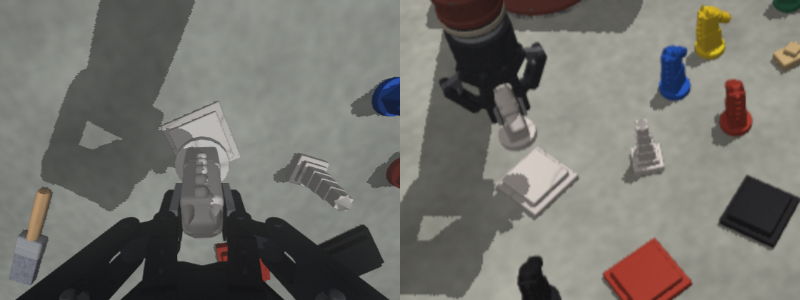

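Left (wrist): the white plinth's corners show at about (307,141), (224,183) and (336,220) in full-size pixels, with the horse held above it. I'll zoom on the plinth in the unobstructed first pictures.

```bash
python3 - <<'E'
from h import *
import pickle
D=pickle.load(open('d0.pkl','rb'));d1=pickle.load(open('d1.pkl','rb'))[0]
a=D['scene']['img'][225:290,105:185];b=D['side']['img'][160:205,338:393]
f=lambda x:cv2.resize(x,None,fx=5,fy=5,interpolation=2)
A=cv2.resize(a,(400,325),interpolation=2);B=cv2.resize(b,(385,315),interpolation=2)
im=np.zeros((325,785,3),np.uint8);im[:325,:400]=A;im[:315,400:]=B
cv2.imwrite('pics/c4.png',im[:,:,::-1])
P=[onz(d1,*p,.010) for p in [(306.6,141.4),(224,183.4),(336,219.8)]];print(P,(P[1]+P[2])/2,np.hypot(*(P[1]-P[2])))
E
```

```text
[array([ 0.32514429, -0.24372697]), array([ 0.34305703, -0.33370171]), array([ 0.41158637, -0.23352836])] [ 0.3773217  -0.28361504] 0.1213712103193999
```

View pics/c4.png

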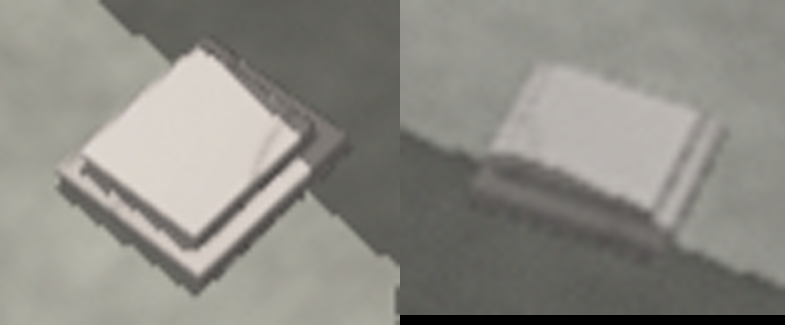

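Scene gives the white plinth's top centre at about (144,254.2), side at (366.3,179.3).

```bash
python3 - <<'E'
from h import *
import pickle
D=pickle.load(open('d0.pkl','rb'))
print(onz(D['scene'],144,254.2,.022),onz(D['side'],366.3,179.3,.022))
print(ctrl.get_obs()['tool_pos'])
E
```

```text
[ 0.37885996 -0.28181255] [ 0.37085282 -0.27598997]
[ 0.37190471 -0.28185226  0.16290909]
```

>>> {"name": "step_arm", "arguments": {
  "targets": [
    {"travel":[0.008,0.002,0],"angular":[0,0,0],"gripper":0},
    {"travel":[0.008,0.002,-0.05],"angular":[0,0,0],"gripper":0},
    {"travel":[0.008,0.002,-0.1],"angular":[0,0,0],"gripper":0},
    {"travel":[0.008,0.002,-0.13],"angular":[0,0,0],"gripper":0},
    {"travel":[0.008,0.002,-0.138],"angular":[0,0,0],"gripper":0},
    {"travel":[0.008,0.002,-0.138],"angular":[0,0,0],"gripper":0},
    {"travel":[0.008,0.002,-0.138],"angular":[0,0,0],"gripper":0}
  ]
}}

```text
t: 5.35
tool_pos: [0.3771, -0.2817, 0.0808]
tool_rot: [0.424, 3.11, -0.003]
contact_force: [0.2, -0.7, -2.2]
opening: 0.0255
grip_force: 44.9
```

```bash
python3 - <<'E'
from h import *
k=snap('scene');o=ctrl.get_obs();print(o['tool_pos'],o['contact_force'])
cv2.imwrite('pics/p5.png',cv2.resize(k['img'][190:300,80:220],(700,550),interpolation=2)[:,:,::-1])
E
```

```text
[ 0.37717174 -0.28182214  0.08091363] [ 0.50594301  0.08726343 -2.27512651]
```

View pics/p5.png

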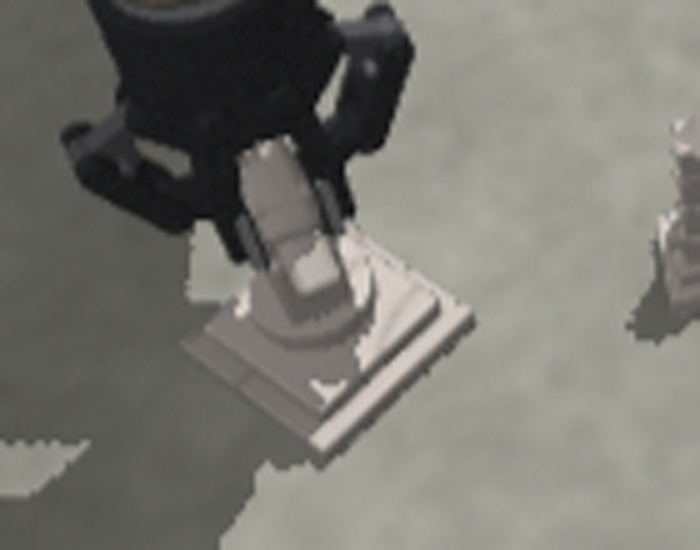

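The foot's bottom rim is centred at about (141.9,249.6), with the plinth top at about (144.5,253.2).

```bash
python3 - <<'E'
from h import *
import pickle
d=pickle.load(open('d0.pkl','rb'))['scene']
print(onz(d,141.9,249.6,.0285),onz(d,144.5,253.2,.022), [onz(d,80+u/5,190+v/5,.022) for u,v in ((205,330),(440,303),(322,412))])
E
```

```text
[ 0.37073918 -0.27967874] [ 0.37754278 -0.27958328] [array([ 0.34826569, -0.31846467]), array([ 0.4074389 , -0.24072992]), array([ 0.41606192, -0.30761207])]
```

>>> {"name": "step_arm", "arguments": {
  "targets": [
    {"travel":[0.008,0,0],"angular":[0,0,0],"gripper":0},
    {"travel":[0.008,0,-0.004],"angular":[0,0,0],"gripper":0},
    {"travel":[0.008,0,-0.008],"angular":[0,0,0],"gripper":0},
    {"travel":[0.008,0,-0.01],"angular":[0,0,0],"gripper":0},
    {"travel":[0.008,0,-0.01],"angular":[0,0,0],"gripper":0}
  ]
}}

```text
t: 5.9
tool_pos: [0.3812, -0.2811, 0.074]
tool_rot: [0.424, 3.112, -0.0]
contact_force: [-1.3, 1.7, 4.2]
opening: 0.0256
grip_force: 46.0
```

>>> {"name": "step_arm", "arguments": {
  "targets": [
    {"travel":[0,0,-0.001],"angular":[0,0,0],"gripper":0},
    {"travel":[0,0,-0.002],"angular":[0,0,0],"gripper":0},
    {"travel":[0,0,-0.002],"angular":[0,0,0],"gripper":0}
  ]
}}

```text
t: 6.2
tool_pos: [0.3813, -0.2812, 0.074]
tool_rot: [0.424, 3.112, -0.0]
contact_force: [-5.0, 4.4, 11.6]
opening: 0.0257
grip_force: 47.1
```

>>> {"name": "step_arm", "arguments": {
  "targets": [
    {"travel":[0,0,0.002],"angular":[0,0,0],"gripper":0.5},
    {"travel":[0,0,0.002],"angular":[0,0,0],"gripper":0.8},
    {"travel":[0,0,0.002],"angular":[0,0,0],"gripper":0.8},
    {"travel":[0,0,0.002],"angular":[0,0,0],"gripper":0.8},
    {"travel":[0,0,0.06],"angular":[0,0,0],"gripper":0.8},
    {"travel":[0,0,0.13],"angular":[0,0,0],"gripper":0.8},
    {"travel":[0,0,0.2],"angular":[0,0,0],"gripper":0.8},
    {"travel":[0,0,0.26],"angular":[0,0,0],"gripper":0.8}
  ]
}}

```text
t: 7.0
tool_pos: [0.3809, -0.2809, 0.2298]
tool_rot: [0.424, 3.112, -0.001]
contact_force: [0.9, -0.0, 0.9]
opening: 0.0681
grip_force: 0.0
```

>>> {"name": "step_arm", "arguments": {
  "targets": [
    {"travel":[0.04,0.06,0],"angular":[0,0,0],"gripper":0.8},
    {"travel":[0.08,0.12,0],"angular":[0,0,0],"gripper":0.8},
    {"travel":[0.12,0.18,0],"angular":[0,0,0],"gripper":0.8},
    {"travel":[0.16,0.24,0],"angular":[0,0,0],"gripper":0.8},
    {"travel":[0.2,0.29,0],"angular":[0,0,0],"gripper":0.8},
    {"travel":[0.25,0.34,0],"angular":[0,0,0],"gripper":0.8},
    {"travel":[0.29,0.39,0],"angular":[0,0,0],"gripper":0.8},
    {"travel":[0.32,0.43,0],"angular":[0,0,0],"gripper":0.8},
    {"travel":[0.337,0.448,0],"angular":[0,0,0],"gripper":0.8},
    {"travel":[0.337,0.448,0],"angular":[0,0,0],"gripper":0.8}
  ]
}}

```text
t: 8.0
tool_pos: [0.5835, -0.0111, 0.2272]
tool_rot: [-0.421, -3.112, 0.0]
contact_force: [-0.5, -0.8, -0.1]
opening: 0.068
grip_force: 0.0
```

```bash
python3 - <<'E'
from h import *
import pickle
d=snap('wrist');s=snap('side');k=snap('scene');pickle.dump((d,s,k),open('d2.pkl','wb'))
o=ctrl.get_obs();print(o['t'],o['tool_pos'],o['q'])
p=proj(d,[.503,.01,.03])[0].round().astype(int);print(p)
print(horse(d,'red',p))
a=cv2.resize(d['img'][max(0,p[1]-75):p[1]+75,p[0]-75:p[0]+75],(400,400),interpolation=2)
b=cv2.resize(k['img'][215:295,105:185],(400,400),interpolation=2)
print(max(0,p[1]-75),p[1]+75,p[0]-75)
cv2.imwrite('pics/p6.png',np.hstack([a,b])[:,:,::-1])
E
```

```text
8.15 [ 0.58243831 -0.01297838  0.22751916] [-1.49700966e-01 -4.46931259e-02  1.71690416e+00 -6.00349548e-04
  1.46997895e+00 -1.44849846e+00]
[283 107]
(array([0.50442257, 0.00756182]), np.float64(0.44508670520231214), np.float64(146.5751383947127), np.float64(0.037072118148489784))
32 182 208
```

View pics/p6.png

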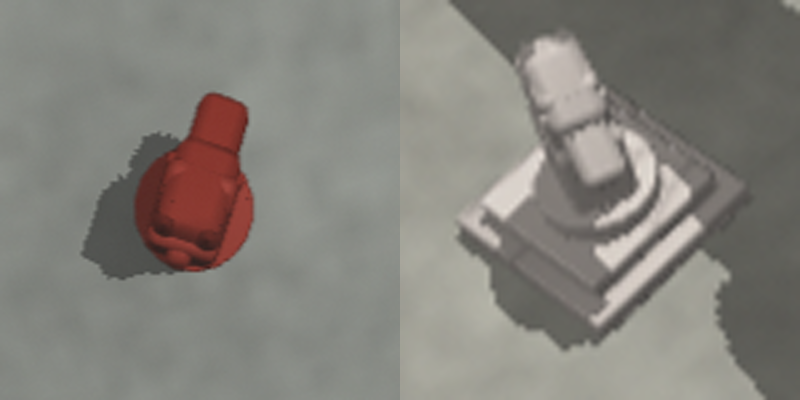

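White stands centred on its plinth (foot and plate both at about (598,190) in the crop). The red horse's foot is fitted at (0.504,0.008), with the muzzle at about 151.5°.

>>> {"name": "step_arm", "arguments": {
  "targets": [
    {"travel":[-0.07,0.017,0],"angular":[0,0,-0.15],"gripper":0.8},
    {"travel":[-0.13,0.034,0],"angular":[0,0,-0.289],"gripper":0.8},
    {"travel":[-0.13,0.034,0],"angular":[0,0,-0.289],"gripper":0.8},
    {"travel":[-0.13,0.034,-0.07],"angular":[0,0,-0.289],"gripper":0.8},
    {"travel":[-0.13,0.034,-0.1],"angular":[0,0,-0.289],"gripper":0.8},
    {"travel":[-0.13,0.034,-0.1],"angular":[0,0,-0.289],"gripper":0.8}
  ]
}}

```text
t: 8.75
tool_pos: [0.5027, 0.0076, 0.1644]
tool_rot: [-0.774, -3.039, 0.002]
contact_force: [-1.1, -0.3, 0.2]
opening: 0.0686
grip_force: 0.0
```

```bash
python3 - <<'E'
from h import *
d=snap('wrist')
o=ctrl.get_obs();print(o['t'],o['tool_pos'])
cv2.imwrite('pics/p7.png',d['img'][:,:,::-1])
C=cont(near(d,'red',proj(d,[.5044,.0076,.05])[0])[2]);print(C.min(0),C.max(0))
E
```

```text
8.8 [0.50411159 0.00755824 0.16668468]
[261 166] [308 242]
```

View pics/p7.png

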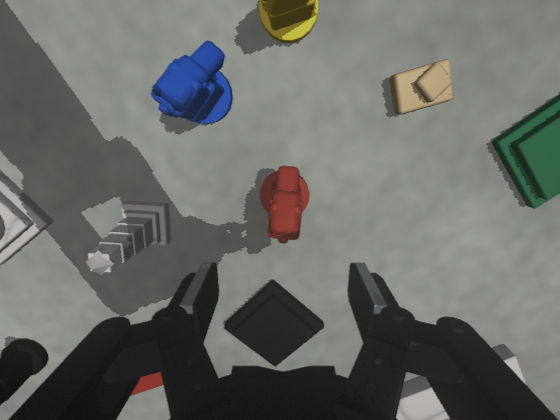

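The red horse is centred on column ~285 and square to the fingers. Descending and gripping.

>>> {"name": "step_arm", "arguments": {
  "targets": [
    {"travel":[0,0,-0.06],"angular":[0,0,0],"gripper":0.8},
    {"travel":[0,0,-0.12],"angular":[0,0,0],"gripper":0.8},
    {"travel":[0,0,-0.17],"angular":[0,0,0],"gripper":0.8},
    {"travel":[0,0,-0.193],"angular":[0,0,0],"gripper":0.8},
    {"travel":[0,0,-0.193],"angular":[0,0,0],"gripper":0.8},
    {"travel":[0,0,-0.193],"angular":[0,0,0],"gripper":0},
    {"travel":[0,0,-0.193],"angular":[0,0,0],"gripper":0},
    {"travel":[0,0,-0.193],"angular":[0,0,0],"gripper":0},
    {"travel":[0,0,-0.193],"angular":[0,0,0],"gripper":0},
    {"travel":[0,0,-0.193],"angular":[0,0,0],"gripper":0}
  ],
  "squeeze": 45
}}

```text
t: 9.8
tool_pos: [0.5068, 0.0081, 0.0541]
tool_rot: [0.773, 3.041, 0.001]
contact_force: [1.1, -0.8, 6.4]
opening: 0.0255
grip_force: 44.5
```

>>> {"name": "step_arm", "arguments": {
  "targets": [
    {"travel":[0,0,0.03],"angular":[0,0,0],"gripper":0},
    {"travel":[0,0,0.1],"angular":[0,0,0],"gripper":0},
    {"travel":[0,0,0.18],"angular":[0,0,0],"gripper":0},
    {"travel":[0,0,0.25],"angular":[0,0,0],"gripper":0},
    {"travel":[0.02,-0.05,0.25],"angular":[0,0,0],"gripper":0},
    {"travel":[0.045,-0.12,0.25],"angular":[0,0,0],"gripper":0},
    {"travel":[0.07,-0.19,0.25],"angular":[0,0,0],"gripper":0},
    {"travel":[0.097,-0.26,0.25],"angular":[0,0,0],"gripper":0},
    {"travel":[0.12,-0.32,0.25],"angular":[0,0,0],"gripper":0},
    {"travel":[0.142,-0.38,0.25],"angular":[0,0,0],"gripper":0}
  ]
}}

```text
t: 10.8
tool_pos: [0.59, -0.221, 0.2008]
tool_rot: [-0.774, -3.043, -0.001]
contact_force: [0.5, 0.6, -1.9]
opening: 0.0254
grip_force: 44.4
```

>>> {"name": "step_arm", "arguments": {
  "targets": [
    {"travel":[0.02,-0.05,0],"angular":[0,0,0],"gripper":0},
    {"travel":[0.03,-0.079,0],"angular":[0,0,0],"gripper":0},
    {"travel":[0.03,-0.079,0],"angular":[0,0,0],"gripper":0},
    {"travel":[0.03,-0.079,-0.06],"angular":[0,0,0],"gripper":0},
    {"travel":[0.03,-0.079,-0.12],"angular":[0,0,0],"gripper":0},
    {"travel":[0.03,-0.079,-0.17],"angular":[0,0,0],"gripper":0},
    {"travel":[0.03,-0.079,-0.195],"angular":[0,0,0],"gripper":0},
    {"travel":[0.03,-0.079,-0.2],"angular":[0,0,0],"gripper":0},
    {"travel":[0.03,-0.079,-0.2],"angular":[0,0,0],"gripper":0}
  ]
}}

```text
t: 11.7
tool_pos: [0.6084, -0.2667, 0.0824]
tool_rot: [0.773, 3.045, -0.0]
contact_force: [-0.0, 0.2, -1.1]
opening: 0.0255
grip_force: 44.3
```

```bash
python3 - <<'E'
from h import *
k=snap('scene');o=ctrl.get_obs();print(o['t'],o['tool_pos'],o['contact_force'])
p=proj(k,[.61,-.2675,.03])[0].round().astype(int);u0,v0=p-[70,65];print(u0,v0)
cv2.imwrite('pics/p8.png',cv2.resize(k['img'][v0:v0+110,u0:u0+140],(700,550),interpolation=2)[:,:,::-1])
E
```

```text
11.75 [ 0.60917667 -0.26723623  0.08369287] [ 1.19848603 -0.11504428 -0.79741195]
151 254
```

View pics/p8.png

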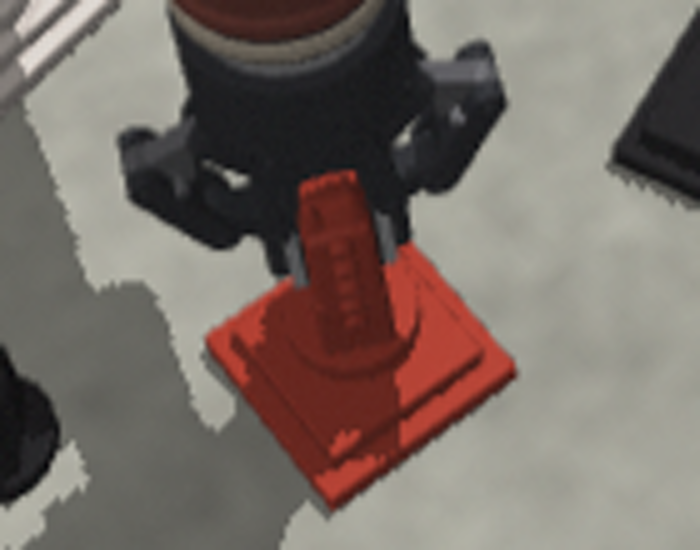

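The foot's bottom rim is centred at about (222.0,319.2), the plate at about (222.7,322.9).

```bash
python3 - <<'E'
from h import *
import pickle
d=pickle.load(open('d0.pkl','rb'))['scene']
a=onz(d,222,319.2,.029);b=onz(d,222.7,322.9,.022);print(a,b,b-a)
c=[onz(d,151+u/5,254+v/5,.022) for u,v in ((232,337),(485,352),(333,460))];print(c,np.hypot(*(c[0]-c[1])))
p=proj(d,[[a[0]+.026*np.cos(t),a[1]+.026*np.sin(t),.029] for t in np.linspace(0,6.28,60)]);print((p.min(0)-[151,254])*5,(p.max(0)-[151,254])*5)
E
```

```text
[ 0.61181637 -0.26629564] [ 0.61550477 -0.26860816] [ 0.00368841 -0.00231252]
[array([ 0.5786054, -0.3008037]), array([ 0.65224582, -0.23655076]), array([ 0.64430711, -0.3061124 ])] 0.09773101615944123
[286.79711644 264.87934875] [423.08647153 389.02401145]
```

```bash
python3 - <<'E'
from h import *
import pickle
d=pickle.load(open('d0.pkl','rb'))['scene']
a=onz(d,222,317,.029);b=onz(d,222.7,322.9,.022);print(a,b,b-a)
# white: rim extents for a foot centred on measured plate vs seen (crop: offset 105,215 x5 +400)
L,R,B=[(np.array(p)/5+[105,215]) for p in ((82,212),(314,170),(198,285))]
pl=onz(d,*((L+R)/2),.022);c=[onz(d,*x,.022) for x in (L,R,B)];print(pl,c)
p=proj(d,[[pl[0]+.026*np.cos(t),pl[1]+.026*np.sin(t),.022] for t in np.linspace(0,6.28,60)]);print((p.min(0)-[105,215])*5+[400,0],(p.max(0)-[105,215])*5+[400,0])
E
```

```text
[ 0.60831289 -0.26326439] [ 0.61550477 -0.26860816] [ 0.00719188 -0.00534378]
[ 0.37769245 -0.27943499] [array([ 0.35179586, -0.31987543]), array([ 0.40387836, -0.23854274]), array([ 0.41556841, -0.30675685])]
[535.37824798 140.0233756 ] [660.40071962 243.41138238]
```

>>> {"name": "step_arm", "arguments": {
  "targets": [
    {"travel":[0.01,-0.007,0],"angular":[0,0,0],"gripper":0},
    {"travel":[0.01,-0.007,-0.004],"angular":[0,0,0],"gripper":0},
    {"travel":[0.01,-0.007,-0.008],"angular":[0,0,0],"gripper":0},
    {"travel":[0.01,-0.007,-0.011],"angular":[0,0,0],"gripper":0},
    {"travel":[0.01,-0.007,-0.011],"angular":[0,0,0],"gripper":0}
  ]
}}

```text
t: 12.25
tool_pos: [0.6146, -0.2715, 0.0761]
tool_rot: [0.774, 3.044, -0.0]
contact_force: [-0.5, -0.0, 1.1]
opening: 0.0254
grip_force: 44.6
```

>>> {"name": "step_arm", "arguments": {
  "targets": [
    {"travel":[0,0,-0.001],"angular":[0,0,0],"gripper":0},
    {"travel":[0,0,-0.002],"angular":[0,0,0],"gripper":0},
    {"travel":[0,0,-0.002],"angular":[0,0,0],"gripper":0}
  ]
}}

```text
t: 12.55
tool_pos: [0.6147, -0.2716, 0.0761]
tool_rot: [0.774, 3.044, -0.001]
contact_force: [-2.7, 1.4, 6.8]
opening: 0.0255
grip_force: 45.5
```

>>> {"name": "step_arm", "arguments": {
  "targets": [
    {"travel":[0,0,0.002],"angular":[0,0,0],"gripper":0.5},
    {"travel":[0,0,0.002],"angular":[0,0,0],"gripper":0.8},
    {"travel":[0,0,0.002],"angular":[0,0,0],"gripper":0.8},
    {"travel":[0,0,0.002],"angular":[0,0,0],"gripper":0.8},
    {"travel":[0,0,0.06],"angular":[0,0,0],"gripper":0.8},
    {"travel":[0,0,0.13],"angular":[0,0,0],"gripper":0.8},
    {"travel":[0,0,0.2],"angular":[0,0,0],"gripper":0.8},
    {"travel":[0,0,0.256],"angular":[0,0,0],"gripper":0.8},
    {"travel":[-0.006,-0.07,0.256],"angular":[0,0,0],"gripper":0.8},
    {"travel":[-0.012,-0.14,0.256],"angular":[0,0,0],"gripper":0.8}
  ]
}}

```text
t: 13.55
tool_pos: [0.6081, -0.3557, 0.2305]
tool_rot: [0.769, 3.042, -0.003]
contact_force: [1.0, -0.9, -0.5]
opening: 0.0684
grip_force: 0.0
```

>>> {"name": "step_arm", "arguments": {
  "targets": [
    {"travel":[-0.003,-0.07,0],"angular":[0,0,0],"gripper":0.8},
    {"travel":[-0.004,-0.112,0],"angular":[0,0,0],"gripper":0.8},
    {"travel":[-0.004,-0.112,0],"angular":[0,0,0],"gripper":0.8},
    {"travel":[-0.004,-0.112,0],"angular":[0,0,0],"gripper":0.8}
  ]
}}

```text
t: 13.95
tool_pos: [0.6043, -0.4224, 0.227]
tool_rot: [-0.775, -3.044, -0.002]
contact_force: [0.7, 1.1, -0.3]
opening: 0.068
grip_force: 0.0
```

```bash
python3 - <<'E'
from h import *
import pickle
d=snap('wrist');s=snap('side');k=snap('scene');pickle.dump((d,s,k),open('d3.pkl','wb'))
o=ctrl.get_obs();print(o['t'],o['tool_pos'],cv2.Rodrigues(o['tool_rot'])[0][:,1])
p=proj(d,[.532,-.383,.03])[0].round().astype(int);print(p, proj(d,[*ray(d,280,210)[0][:2],0]))
try: print(horse(d,'black',p),near(d,'black',p)[:2])
except Exception as e: print(e)
v0=max(0,p[1]-75);u0=p[0]-75;print(u0,v0)
a=cv2.resize(np.clip(d['img'][v0:v0+150,u0:u0+150].astype(float)*1.8,0,255).astype(np.uint8),(400,400),interpolation=2)
b=cv2.resize(k['img'][270:370,170:270],(400,400),interpolation=2)
cv2.imwrite('pics/p9.png',np.hstack([a,b])[:,:,::-1])
E
```

```text
14.1 [ 0.60489514 -0.42110931  0.22764352] [4.76475721e-01 8.79187562e-01 3.43693670e-04]
[283 107] [[282.45293773 106.56422749]]
(array([ 0.53713407, -0.39042141]), np.float64(0.45), np.float64(142.41466961045325), np.float64(0.037669985556644844)) (1713, array([277.89550496, 108.40805604]))
208 32
```

View pics/p9.png

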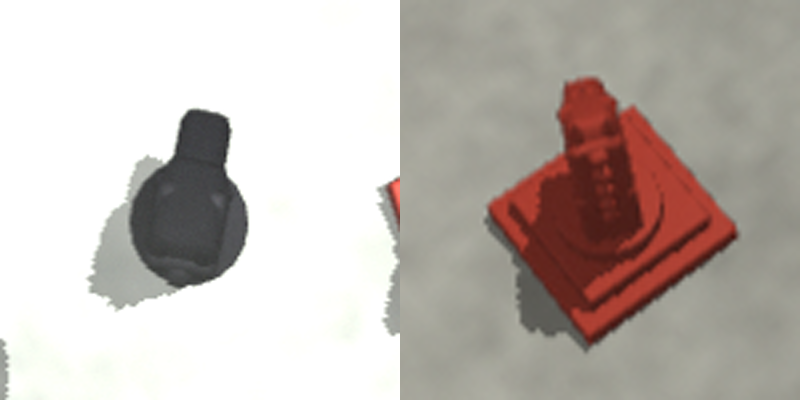

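Red is centred on its plinth (foot at (609,209) and plate at (611,212) in the crop). The black horse's foot is at (0.537,-0.390), with the muzzle 7.5° right of image-up, which makes it about 144°.

>>> {"name": "step_arm", "arguments": {
  "targets": [
    {"travel":[-0.06,0.025,0],"angular":[0,0,-0.167],"gripper":0.8},
    {"travel":[-0.113,0.051,0],"angular":[0,0,-0.167],"gripper":0.8},
    {"travel":[-0.113,0.051,0],"angular":[0,0,-0.167],"gripper":0.8},
    {"travel":[-0.113,0.051,-0.05],"angular":[0,0,-0.167],"gripper":0.8},
    {"travel":[-0.113,0.051,-0.1],"angular":[0,0,-0.167],"gripper":0.8},
    {"travel":[-0.113,0.051,-0.1],"angular":[0,0,-0.167],"gripper":0.8},
    {"travel":[-0.113,0.051,-0.1],"angular":[0,0,-0.167],"gripper":0.8}
  ]
}}

```text
t: 14.8
tool_pos: [0.5372, -0.3912, 0.1678]
tool_rot: [-0.97, -2.987, -0.001]
contact_force: [-0.3, -0.1, 1.2]
opening: 0.0684
grip_force: 0.0
```

```bash
python3 - <<'E'
from h import *
d=snap('wrist');o=ctrl.get_obs();print(o['t'],o['tool_pos'])
p=proj(d,[.537,-.39,.05])[0];m=near(d,'black',p)[2];print(p)
for v in range(150,260,8):
    c=np.where(m[v])[0]
    if len(c): print(v,c.min(),c.max(),(c.min()+c.max())/2)
E
```

```text
14.85 [ 0.5378475  -0.39190636  0.16934967]
[284.21555725 201.5336164 ]
174 265 295 280.0
182 261 297 279.0
190 259 299 279.0
198 261 296 278.5
206 265 276 270.5
214 268 297 282.5
222 267 297 282.0
230 268 296 282.0
```

>>> {"name": "step_arm", "arguments": {
  "targets": [
    {"travel":[0,0,-0.06],"angular":[0,0,0],"gripper":0.8},
    {"travel":[0,0,-0.12],"angular":[0,0,0],"gripper":0.8},
    {"travel":[0,0,-0.17],"angular":[0,0,0],"gripper":0.8},
    {"travel":[0,0,-0.195],"angular":[0,0,0],"gripper":0.8},
    {"travel":[0,0,-0.195],"angular":[0,0,0],"gripper":0.8},
    {"travel":[0,0,-0.195],"angular":[0,0,0],"gripper":0},
    {"travel":[0,0,-0.195],"angular":[0,0,0],"gripper":0},
    {"travel":[0,0,-0.195],"angular":[0,0,0],"gripper":0},
    {"travel":[0,0,-0.195],"angular":[0,0,0],"gripper":0},
    {"travel":[0,0,-0.195],"angular":[0,0,0],"gripper":0}
  ],
  "squeeze": 45
}}

```text
t: 15.85
tool_pos: [0.5382, -0.3928, 0.0534]
tool_rot: [0.971, 2.984, -0.002]
contact_force: [-0.7, 0.4, 6.7]
opening: 0.0262
grip_force: 44.5
```

```bash
python3 - <<'E'
from h import *
import pickle
print(ctrl.get_obs()['tool_pos'])
# black plinth centre from all unobstructed pictures: scene (d0,d1,d2,d3), lower-step silhouette at z=.006
for f in ('d0','d1','d2','d3'):
    D=pickle.load(open(f+'.pkl','rb'));D=D if isinstance(D,dict) else dict(zip(('wrist','side','scene'),D))
    for n in ('scene','side','wrist'):
        d=D[n];p=proj(d,[.6465,-.086,.01])[0]
        if not(0<p[0]<560 and 0<p[1]<420): continue
        try:
            m=near(d,'black',p)
            P=np.array([onz(d,*q,.006) for q in cont(m[2])]);r=cv2.minAreaRect((P*1000).astype(np.float32));print(f,n,m[0],np.round(r[0],1),np.round(r[1],0))
        except Exception as e: print(f,n,e)
E
```

```text
[ 0.53816133 -0.39283856  0.05342594]
d0 scene 1593 [645.6 -82.4] [89. 90.]
d0 side 184 [ 768.5 -293.8] [ 36. 130.]
d0 wrist 3945 [645.6 -85.5] [87. 91.]
d1 scene 1595 [646.  -81.9] [88. 90.]
d1 side 279 [ 554.8 -429.3] [ 43. 137.]
d1 wrist 40803 [ 567.5 -331.7] [716. 239.]
d2 scene 1600 [645.4 -82.2] [89. 90.]
d2 side 163 [ 799.6 -226.1] [ 41. 114.]
d2 wrist 4069 [646.2 -84.8] [89. 89.]
d3 scene 1587 [646.1 -82.2] [88. 90.]
d3 side 294 [ 556.2 -428.3] [ 46. 138.]
```

>>> {"name": "step_arm", "arguments": {
  "targets": [
    {"travel":[0,0,0.03],"angular":[0,0,0],"gripper":0},
    {"travel":[0,0,0.1],"angular":[0,0,0],"gripper":0},
    {"travel":[0,0,0.18],"angular":[0,0,0],"gripper":0},
    {"travel":[0,0,0.25],"angular":[0,0,0],"gripper":0},
    {"travel":[0,0,0.3],"angular":[0,0,0],"gripper":0},
    {"travel":[0,0,0.3],"angular":[0,0,0],"gripper":0},
    {"travel":[0.018,0.05,0.3],"angular":[0,0,0],"gripper":0},
    {"travel":[0.043,0.12,0.3],"angular":[0,0,0],"gripper":0},
    {"travel":[0.068,0.19,0.3],"angular":[0,0,0],"gripper":0},
    {"travel":[0.094,0.26,0.3],"angular":[0,0,0],"gripper":0}
  ]
}}

```text
t: 16.85
tool_pos: [0.5921, -0.2338, 0.2277]
tool_rot: [-0.972, -2.983, -0.001]
contact_force: [1.1, 0.6, -2.6]
opening: 0.0259
grip_force: 44.4
```

>>> {"name": "step_arm", "arguments": {
  "targets": [
    {"travel":[0.025,0.07,0],"angular":[0,0,0],"gripper":0},
    {"travel":[0.05,0.14,0],"angular":[0,0,0],"gripper":0},
    {"travel":[0.075,0.21,0],"angular":[0,0,0],"gripper":0},
    {"travel":[0.09,0.249,0],"angular":[0,0,0],"gripper":0},
    {"travel":[0.09,0.249,0],"angular":[0,0,0],"gripper":0},
    {"travel":[0.09,0.249,-0.07],"angular":[0,0,0],"gripper":0},
    {"travel":[0.09,0.249,-0.14],"angular":[0,0,0],"gripper":0},
    {"travel":[0.09,0.249,-0.21],"angular":[0,0,0],"gripper":0},
    {"travel":[0.09,0.249,-0.245],"angular":[0,0,0],"gripper":0},
    {"travel":[0.09,0.249,-0.248],"angular":[0,0,0],"gripper":0}
  ]
}}

```text
t: 17.85
tool_pos: [0.6438, -0.0867, 0.0768]
tool_rot: [-0.971, -2.979, 0.002]
contact_force: [-0.3, 0.2, -3.5]
opening: 0.0253
grip_force: 45.8
```

```bash
python3 - <<'E'
from h import *
import pickle
k=snap('scene');s=snap('side');o=ctrl.get_obs();print(o['t'],o['tool_pos'],o['contact_force'],o['opening'])
pickle.dump((k,s),open('d4.pkl','wb'))
p=proj(k,[.647,-.086,.03])[0].round().astype(int);u0,v0=p-[40,50];q=proj(s,[.647,-.086,.03])[0].round().astype(int);u1,v1=q-[40,45];print(u0,v0,u1,v1)
g=lambda x:(255*(np.clip(x/140.,0,1))**.6).astype(np.uint8)
a=cv2.resize(k['img'][v0:v0+85,u0:u0+80],(480,510),interpolation=2);b=cv2.resize(s['img'][v1:v1+75,u1:u1+60],(320,400),interpolation=2)
im=np.zeros((510,800,3),np.uint8);im[:,:480]=a;im[:400,480:]=b
cv2.imwrite('pics/p10.png',g(im)[:,:,::-1])
E
```

```text
17.95 [ 0.64587917 -0.08684879  0.08024747] [ 0.58620389 -0.30849247 -2.95611951] 0.025485666054081802
261 223 216 133
```

View pics/p10.png

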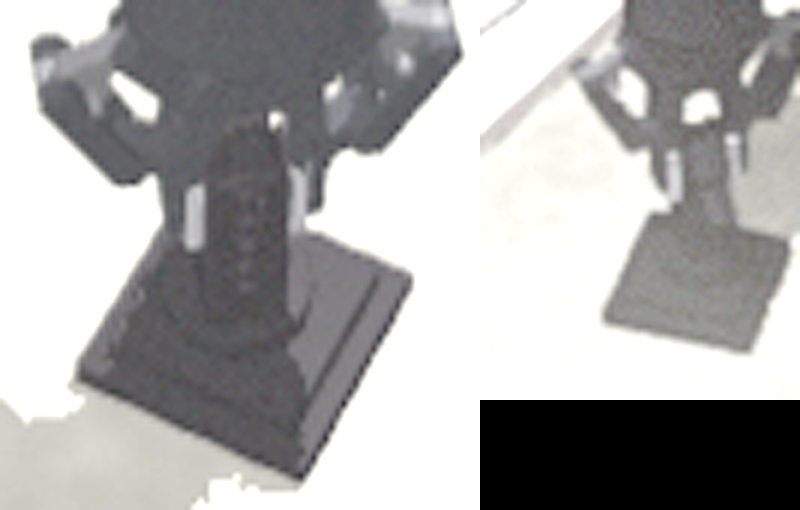

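Scene crop: the base corners are at L(80,375), R(412,278) and B(300,482), and the foot's rim reaches right to ~310 and down to ~350.

```bash
python3 - <<'E'
from h import *
import pickle
k=pickle.load(open('d4.pkl','rb'))[0]
c=[onz(k,261+u/6,223+v/6,.009) for u,v in ((80,373),(412,278),(300,477))];print('plinth',(c[0]+c[1])/2,np.hypot(*(c[0]-c[1])),np.hypot(*(c[0]-c[2])),np.hypot(*(c[1]-c[2])))
for x,y in ((.6459,-.0868),(.645,-.0845),(.643,-.082)):
    for z in (.027,.039):
        p=proj(k,[[x+.026*np.cos(t),y+.026*np.sin(t),z] for t in np.linspace(0,6.28,60)]);print(x,y,z,(p.min(0)-[261,223])*6,(p.max(0)-[261,223])*6)
E
```

```text
plinth [ 0.6483485  -0.08221248] 0.12063769186158868 0.08363346470178604 0.08740883674437372
0.6459 -0.0868 0.027 [157.38262386 236.23246213] [310.92114106 368.17786288]
0.6459 -0.0868 0.039 [157.28765611 217.15217918] [312.14282577 349.66771856]
0.645 -0.0845 0.027 [160.27997831 230.65185172] [313.62306269 362.25814166]
0.645 -0.0845 0.039 [160.20993383 211.54883111] [314.86630664 343.72087698]
0.643 -0.082 0.027 [161.28530475 222.8394896 ] [314.3521894  353.97106152]
0.643 -0.082 0.039 [161.22397732 203.70494602] [315.5994035  335.39616079]
```

>>> {"name": "step_arm", "arguments": {
  "targets": [
    {"travel":[0.006,0,0],"angular":[0,0,0],"gripper":0},
    {"travel":[0.006,0,-0.003],"angular":[0,0,0],"gripper":0},
    {"travel":[0.006,0,-0.006],"angular":[0,0,0],"gripper":0},
    {"travel":[0.006,0,-0.007],"angular":[0,0,0],"gripper":0},
    {"travel":[0.006,0,-0.007],"angular":[0,0,0],"gripper":0}
  ]
}}

```text
t: 18.45
tool_pos: [0.6507, -0.0863, 0.0777]
tool_rot: [-0.972, -2.987, -0.0]
contact_force: [0.3, 0.2, -2.4]
opening: 0.0256
grip_force: 45.7
```

>>> {"name": "step_arm", "arguments": {
  "targets": [
    {"travel":[0,0,-0.001],"angular":[0,0,0],"gripper":0},
    {"travel":[0,0,-0.002],"angular":[0,0,0],"gripper":0},
    {"travel":[0,0,-0.002],"angular":[0,0,0],"gripper":0}
  ]
}}

```text
t: 18.75
tool_pos: [0.6507, -0.0864, 0.0764]
tool_rot: [-0.972, -2.987, 0.0]
contact_force: [-0.0, 0.4, -2.2]
opening: 0.0259
grip_force: 45.7
```

>>> {"name": "step_arm", "arguments": {
  "targets": [
    {"travel":[-0.001,0,-0.001],"angular":[0,0,0],"gripper":0},
    {"travel":[-0.001,0,-0.002],"angular":[0,0,0],"gripper":0},
    {"travel":[-0.001,0,-0.003],"angular":[0,0,0],"gripper":0},
    {"travel":[-0.001,0,-0.003],"angular":[0,0,0],"gripper":0}
  ]
}}

```text
t: 19.15
tool_pos: [0.6502, -0.0864, 0.0749]
tool_rot: [-0.972, -2.987, 0.0]
contact_force: [-1.2, 0.4, -2.3]
opening: 0.0255
grip_force: 46.0
```

>>> {"name": "step_arm", "arguments": {
  "targets": [
    {"travel":[0,0,-0.001],"angular":[0,0,0],"gripper":0},
    {"travel":[0,0,-0.002],"angular":[0,0,0],"gripper":0},
    {"travel":[0,0,-0.002],"angular":[0,0,0],"gripper":0}
  ]
}}

```text
t: 19.45
tool_pos: [0.6504, -0.0865, 0.0748]
tool_rot: [0.972, 2.987, -0.0]
contact_force: [-3.1, 0.1, 5.1]
opening: 0.0255
grip_force: 46.8
```

>>> {"name": "step_arm", "arguments": {
  "targets": [
    {"travel":[0,0,0.002],"angular":[0,0,0],"gripper":0.5},
    {"travel":[0,0,0.002],"angular":[0,0,0],"gripper":0.8},
    {"travel":[0,0,0.002],"angular":[0,0,0],"gripper":0.8},
    {"travel":[0,0,0.002],"angular":[0,0,0],"gripper":0.8},
    {"travel":[0,0,0.06],"angular":[0,0,0],"gripper":0.8},
    {"travel":[0,0,0.13],"angular":[0,0,0],"gripper":0.8},
    {"travel":[0,0,0.2],"angular":[0,0,0],"gripper":0.8},
    {"travel":[0,0,0.258],"angular":[0,0,0],"gripper":0.8},
    {"travel":[-0.04,0.06,0.258],"angular":[0,0,0],"gripper":0.8},
    {"travel":[-0.08,0.12,0.258],"angular":[0,0,0],"gripper":0.8}
  ]
}}

```text
t: 20.45
tool_pos: [0.6029, -0.0145, 0.2305]
tool_rot: [0.974, 2.983, 0.001]
contact_force: [-0.4, 0.9, -0.8]
opening: 0.0683
grip_force: 0.0
```

>>> {"name": "step_arm", "arguments": {
  "targets": [
    {"travel":[-0.04,0.06,0],"angular":[0,0,0],"gripper":0.8},
    {"travel":[-0.08,0.12,0],"angular":[0,0,0],"gripper":0.8},
    {"travel":[-0.12,0.18,0],"angular":[0,0,0],"gripper":0.8},
    {"travel":[-0.16,0.24,0],"angular":[0,0,0],"gripper":0.8},
    {"travel":[-0.2,0.3,0],"angular":[0,0,0],"gripper":0.8},
    {"travel":[-0.24,0.36,0],"angular":[0,0,0],"gripper":0.8},
    {"travel":[-0.274,0.402,0],"angular":[0,0,0],"gripper":0.8},
    {"travel":[-0.274,0.402,0],"angular":[0,0,0],"gripper":0.8},
    {"travel":[-0.274,0.402,0],"angular":[0,0,0],"gripper":0.8}
  ]
}}

```text
t: 21.35
tool_pos: [0.4376, 0.2271, 0.2283]
tool_rot: [0.969, 2.987, -0.0]
contact_force: [-0.9, 0.6, 0.1]
opening: 0.0683
grip_force: 0.0
```

```bash
cat >> h.py <<'E'
def muzzle(d,c,uv,x,zm=.07):
    """axis of the protruding muzzle: minAreaRect of blob pixels outside the foot circle"""
    m=near(d,c,uv)[2];v,u=np.where(m)
    Q=np.array([onz(d,a,b,zm) for a,b in zip(u,v)])-x;F=np.array([onz(d,a,b,.010) for a,b in zip(u,v)])-x
    s=Q[np.hypot(*F.T)>.030]
    ax=s.mean(0);r=cv2.minAreaRect((s*1000).astype(np.float32))
    return len(s),np.degrees(np.arctan2(*ax[::-1])),r
E
python3 - <<'E'
from h import *
import pickle
d=snap('wrist');s=snap('side');k=snap('scene');pickle.dump((d,s,k),open('d5.pkl','wb'))
o=ctrl.get_obs();print(o['t'],o['tool_pos'],cv2.Rodrigues(o['tool_rot'])[0][:,1])
p=proj(d,[.371,.276,.03])[0];print(p)
h=horse(d,'green',p);print(h,near(d,'green',p)[:2]);print(muzzle(d,'green',p,h[0]))
for f,c,u in (('d3','black',(278,108)),('d2','red',(283,107))):   # same method where yaw is known: 144, 151.5
    e=pickle.load(open(f+'.pkl','rb'))[0];hh=horse(e,c,u);print(c,hh[2],muzzle(e,c,u,hh[0]))
E
```

```text
21.5 [0.43843072 0.22600579 0.22827779] [ 5.89629058e-01  8.07674163e-01 -1.44035828e-04]
[283.60827352 106.83118204]
(array([0.37898849, 0.26649701]), np.float64(0.535031847133758), np.float64(50.22708637179493), np.float64(0.03706194015646594)) (1908, array([285.22431866, 118.11006289]))
(240, np.float64(50.19432312152406), ((19.694168090820312, 23.40331268310547), (13.272894859313965, 17.99342155456543), 46.432151794433594))
black 142.41466961045325 (239, np.float64(142.75115559285436), ((-25.373065948486328, 18.931018829345703), (17.395503997802734, 12.125884056091309), 55.19759750366211))
red 146.5751383947127 (260, np.float64(146.87141837611688), ((-25.803083419799805, 16.862281799316406), (17.542387008666992, 12.789040565490723), 58.545082092285156))
```

>>> {"name": "step_arm", "arguments": {
  "targets": [
    {"travel":[-0.03,0.02,0],"angular":[0,0,0.17],"gripper":0.8},
    {"travel":[-0.06,0.04,0],"angular":[0,0,0.34],"gripper":0.8},
    {"travel":[-0.099,0.067,0],"angular":[0,0,0.51],"gripper":0.8},
    {"travel":[-0.099,0.067,0],"angular":[0,0,0.68],"gripper":0.8},
    {"travel":[-0.099,0.067,0],"angular":[0,0,0.83],"gripper":0.8},
    {"travel":[-0.099,0.067,0],"angular":[0,0,0.945],"gripper":0.8},
    {"travel":[-0.099,0.067,0],"angular":[0,0,0.945],"gripper":0.8}
  ]
}}

```text
t: 22.2
tool_pos: [0.3791, 0.2663, 0.2282]
tool_rot: [0.174, -3.137, 0.0]
contact_force: [0.2, 0.5, -0.6]
opening: 0.0685
grip_force: 0.0
```

>>> {"name": "step_arm", "arguments": {
  "targets": [
    {"travel":[0,0,0],"angular":[0,0,0.17],"gripper":0.8},
    {"travel":[0,0,0],"angular":[0,0,0.34],"gripper":0.8},
    {"travel":[0,0,0],"angular":[0,0,0.51],"gripper":0.8},
    {"travel":[0,0,0],"angular":[0,0,0.68],"gripper":0.8},
    {"travel":[0,0,0],"angular":[0,0,0.83],"gripper":0.8},
    {"travel":[0,0,0],"angular":[0,0,0.944],"gripper":0.8},
    {"travel":[0,0,-0.06],"angular":[0,0,0.944],"gripper":0.8},
    {"travel":[0,0,-0.1],"angular":[0,0,0.944],"gripper":0.8},
    {"travel":[0,0,-0.1],"angular":[0,0,0.944],"gripper":0.8}
  ]
}}

```text
t: 23.1
tool_pos: [0.3765, 0.2653, 0.1641]
tool_rot: [1.294, -2.854, 0.0]
contact_force: [-0.6, -0.4, -0.2]
opening: 0.0684
grip_force: 0.0
```

```bash
python3 - <<'E'
from h import *
d=snap('wrist');o=ctrl.get_obs();print(o['t'],o['tool_pos'],cv2.Rodrigues(o['tool_rot'])[0][:,1])
import pickle;pickle.dump(d,open('d6.pkl','wb'))
p=proj(d,[.379,.2665,.05])[0];m=near(d,'green',p)[2];print(p)
for v in range(140,280,6):
    c=np.where(m[v])[0]
    if len(c): print(v,c.min(),c.max(),(c.min()+c.max())/2)
E
```

```text
23.15 [0.37768197 0.26599882 0.16660487] [-0.75256676  0.65851409  0.00156747]
[282.87609245 208.94479427]
170 280 284 282.0
176 267 298 282.5
182 262 303 282.5
188 260 305 282.5
194 259 306 282.5
200 259 306 282.5
206 262 304 283.0
212 267 298 282.5
218 271 298 284.5
224 269 298 283.5
230 268 298 283.0
236 269 297 283.0
242 273 293 283.0
248 275 292 283.5
```

Every row of the green blob is centred on columns 282.5–284.5, so it is well aligned. Gripping.

>>> {"name": "step_arm", "arguments": {
  "targets": [
    {"travel":[0.002,0.001,-0.06],"angular":[0,0,0],"gripper":0.8},
    {"travel":[0.002,0.001,-0.12],"angular":[0,0,0],"gripper":0.8},
    {"travel":[0.002,0.001,-0.17],"angular":[0,0,0],"gripper":0.8},
    {"travel":[0.002,0.001,-0.192],"angular":[0,0,0],"gripper":0.8},
    {"travel":[0.002,0.001,-0.192],"angular":[0,0,0],"gripper":0.8},
    {"travel":[0.002,0.001,-0.192],"angular":[0,0,0],"gripper":0},
    {"travel":[0.002,0.001,-0.192],"angular":[0,0,0],"gripper":0},
    {"travel":[0.002,0.001,-0.192],"angular":[0,0,0],"gripper":0},
    {"travel":[0.002,0.001,-0.192],"angular":[0,0,0],"gripper":0},
    {"travel":[0.002,0.001,-0.192],"angular":[0,0,0],"gripper":0}
  ],
  "squeeze": 45
}}

```text
t: 24.15
tool_pos: [0.3809, 0.2683, 0.0551]
tool_rot: [-1.3, 2.856, 0.0]
contact_force: [-2.0, -0.4, 6.6]
opening: 0.0251
grip_force: 47.9
```

```bash
python3 - <<'E'
from h import *
import pickle
print(ctrl.get_obs()['tool_pos'])
for f in ('d0','d2','d3','d5'):
    D=pickle.load(open(f+'.pkl','rb'));D=D if isinstance(D,dict) else dict(zip(('wrist','side','scene'),D))
    for n in ('scene','side','wrist'):
        d=D[n];p=proj(d,[.592,.267,.01])[0]
        if not(20<p[0]<540 and 20<p[1]<400): continue
        m=near(d,'green',p)
        for z in (.006,.012):
          P=np.array([onz(d,*q,z) for q in cont(m[2])]);r=cv2.minAreaRect((P*1000).astype(np.float32));print(f,n,m[0],z,np.round(r[0],1),np.round(r[1],0))
E
```

```text
[0.38092239 0.26832292 0.05506692]
d0 scene 1089 0.006 [592.2 268.1] [89. 94.]
d0 scene 1089 0.012 [595.  263.3] [89. 94.]
d0 side 792 0.006 [591.4 266.2] [87. 87.]
d0 side 792 0.012 [588.2 269.3] [86. 86.]
d2 scene 1089 0.006 [592.5 268.2] [89. 94.]
d2 scene 1089 0.012 [595.2 263.3] [88. 94.]
d2 side 788 0.006 [591.4 266.4] [87. 87.]
d2 side 788 0.012 [588.1 269.5] [86. 87.]
d2 wrist 6237 0.006 [593.6 266.2] [90. 93.]
d2 wrist 6237 0.012 [592.1 262. ] [89. 91.]
d3 scene 1091 0.006 [592.5 268.3] [89. 94.]
d3 scene 1091 0.012 [595.3 263.4] [89. 94.]
d3 side 804 0.006 [591.6 266.2] [87. 87.]
d3 side 804 0.012 [588.3 269.2] [86. 87.]
d5 scene 1090 0.006 [592.5 268.2] [89. 94.]
d5 scene 1090 0.012 [595.2 263.3] [88. 94.]
d5 side 810 0.006 [591.3 266.4] [87. 87.]
d5 side 810 0.012 [588.  269.4] [87. 87.]
d5 wrist 3263 0.006 [594.5 265.2] [91. 88.]
d5 wrist 3263 0.012 [590.8 265.4] [90. 87.]
```

>>> {"name": "step_arm", "arguments": {
  "targets": [
    {"travel":[0,0,0.03],"angular":[0,0,0],"gripper":0},
    {"travel":[0,0,0.1],"angular":[0,0,0],"gripper":0},
    {"travel":[0,0,0.17],"angular":[0,0,0],"gripper":0},
    {"travel":[0,0,0.2],"angular":[0,0,0],"gripper":0},
    {"travel":[0.05,0,0.2],"angular":[0,0,0],"gripper":0},
    {"travel":[0.11,0,0.2],"angular":[0,0,0],"gripper":0},
    {"travel":[0.18,0,0.2],"angular":[0,0,0],"gripper":0},
    {"travel":[0.25,0,0.2],"angular":[0,0,0],"gripper":0},
    {"travel":[0.31,0,0.2],"angular":[0,0,0],"gripper":0},
    {"travel":[0.345,0,0.2],"angular":[0,0,0],"gripper":0}
  ]
}}

```text
t: 25.15
tool_pos: [0.5886, 0.267, 0.1722]
tool_rot: [1.3, -2.859, 0.0]
contact_force: [-0.4, 0.5, -2.4]
opening: 0.0252
grip_force: 46.9
```

>>> {"name": "step_arm", "arguments": {
  "targets": [
    {"travel":[0.011,0,0],"angular":[0,0,0],"gripper":0},
    {"travel":[0.011,0,0],"angular":[0,0,0],"gripper":0},
    {"travel":[0.011,0,-0.06],"angular":[0,0,0],"gripper":0},
    {"travel":[0.011,0,-0.11],"angular":[0,0,0],"gripper":0},
    {"travel":[0.011,0,-0.145],"angular":[0,0,0],"gripper":0},
    {"travel":[0.011,0,-0.15],"angular":[0,0,0],"gripper":0},
    {"travel":[0.011,0,-0.15],"angular":[0,0,0],"gripper":0}
  ]
}}

```text
t: 25.85
tool_pos: [0.5918, 0.2677, 0.0827]
tool_rot: [1.302, -2.857, -0.001]
contact_force: [0.5, 0.4, -2.1]
opening: 0.0253
grip_force: 46.8
```

```bash
python3 - <<'E'
from h import *
import pickle
s=snap('side');k=snap('scene');w=snap('wrist');o=ctrl.get_obs();print(o['t'],o['tool_pos'],o['contact_force'])
pickle.dump((w,s,k),open('d7.pkl','wb'))
ims=[]
for d in (s,k):
    p=proj(d,[.5925,.2665,.03])[0].round().astype(int);u0,v0=p-[40,50];print(u0,v0)
    ims.append(cv2.resize(d['img'][v0:v0+85,u0:u0+80],(400,425),interpolation=2))
# black check crop from the scene, brightened
b=k['img'][223:308,261:341];bb=(255*np.clip(b/140.,0,1)**.6).astype(np.uint8)
cv2.imwrite('pics/black.png',bb[:,:,::-1])
cv2.imwrite('pics/green.png',np.hstack(ims)[:,:,::-1])
E
```

```text
26.0 [0.59418529 0.26817111 0.08550809] [ 0.89510974 -0.47831218 -1.9417935 ]
156 215
348 117
```

>>> {"name": "step_arm", "arguments": {
  "targets": [
    {"travel":[0.004,0,0],"angular":[0,0,0],"gripper":0},
    {"travel":[0.004,0,-0.005],"angular":[0,0,0],"gripper":0},
    {"travel":[0.004,0,-0.009],"angular":[0,0,0],"gripper":0},
    {"travel":[0.004,0,-0.012],"angular":[0,0,0],"gripper":0},
    {"travel":[0.004,0,-0.012],"angular":[0,0,0],"gripper":0}
  ]
}}

```text
t: 26.5
tool_pos: [0.5959, 0.2677, 0.0772]
tool_rot: [-1.302, 2.859, -0.0]
contact_force: [-1.8, -1.0, 5.2]
opening: 0.0253
grip_force: 47.6
```

>>> {"name": "step_arm", "arguments": {
  "targets": [
    {"travel":[0,0,-0.001],"angular":[0,0,0],"gripper":0},
    {"travel":[0,0,-0.002],"angular":[0,0,0],"gripper":0},
    {"travel":[0,0,-0.002],"angular":[0,0,0],"gripper":0}
  ]
}}

```text
t: 26.8
tool_pos: [0.5959, 0.2678, 0.0771]
tool_rot: [-1.302, 2.859, -0.0]
contact_force: [-5.7, -1.5, 9.7]
opening: 0.0252
grip_force: 48.4
```

>>> {"name": "step_arm", "arguments": {
  "targets": [
    {"travel":[0,0,0.002],"angular":[0,0,0],"gripper":0.5},
    {"travel":[0,0,0.002],"angular":[0,0,0],"gripper":0.8},
    {"travel":[0,0,0.002],"angular":[0,0,0],"gripper":0.8},
    {"travel":[0,0,0.002],"angular":[0,0,0],"gripper":0.8},
    {"travel":[0,0,0.06],"angular":[0,0,0],"gripper":0.8},
    {"travel":[0,0,0.13],"angular":[0,0,0],"gripper":0.8},
    {"travel":[0,0,0.2],"angular":[0,0,0],"gripper":0.8},
    {"travel":[0,0,0.26],"angular":[0,0,0],"gripper":0.8},
    {"travel":[0.085,0.105,0.26],"angular":[0,0,0],"gripper":0.8},
    {"travel":[0.085,0.105,0.26],"angular":[0,0,0],"gripper":0.8}
  ]
}}

```text
t: 27.8
tool_pos: [0.6483, 0.3321, 0.2338]
tool_rot: [-1.299, 2.854, 0.0]
contact_force: [0.9, -0.7, -0.8]
opening: 0.0683
grip_force: 0.0
```

```bash
python3 - <<'E'
from h import *
import pickle
w=snap('wrist');s=snap('side');k=snap('scene');o=ctrl.get_obs();print(o['t'],o['tool_pos'])
pickle.dump((w,s,k),open('d8.pkl','wb'))
p=proj(w,[.5945,.267,.022])[0].round().astype(int);v0=max(0,p[1]-60);u0=p[0]-60;print(u0,v0)
g=lambda x:(255*np.clip(x/150.,0,1)**.6).astype(np.uint8)
z=lambda im,u,v,n,S:cv2.resize(im[v:v+n,u:u+n],(S,S),interpolation=2)
A=z(w['img'],u0,v0,120,400);B=z(g(k['img']),261,228,80,400);C=z(k['img'],190,275,80,200);E=z(k['img'],105,215,80,200)
F=cv2.resize(k['img'],(267,200));im=np.zeros((600,800,3),np.uint8)
im[:400,:400]=A;im[:400,400:]=B;im[400:,:200]=C;im[400:,200:400]=E;im[400:,400:667]=F
cv2.imwrite('pics/p11.png',im[:,:,::-1])
E
```

```text
27.95 [0.64681989 0.33153092 0.22945914]
223 46
```

View pics/p11.png

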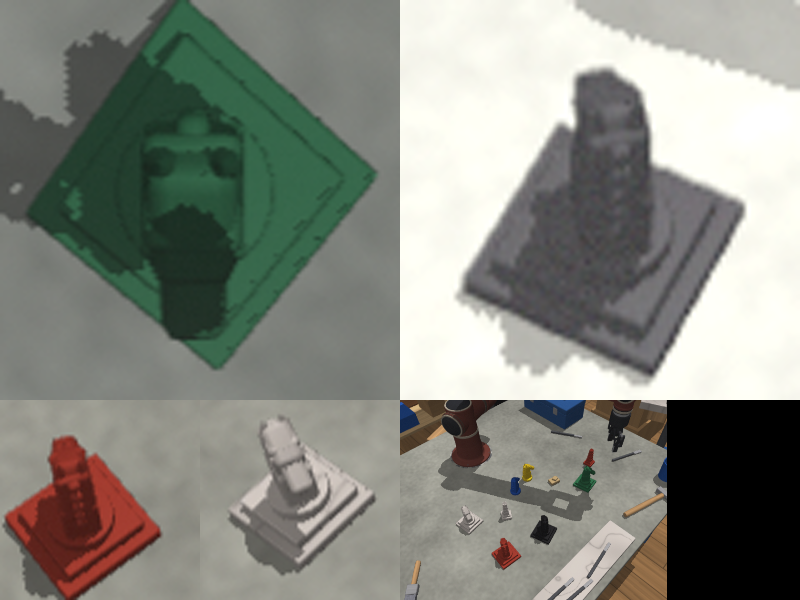

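In the composite, all four horses stand upright on their own plinths. Green is about 3 mm off centre and the others are within about 2 mm. Both obelisks are still standing, so I'm handing in.

```bash
python3 -c "
from station import ctrl
print(ctrl.finish_job())"
```

```text
the job is handed in; nothing more can be done
None
```

All four horse heads stand upright on the plinths of their own stone (about 3 mm off centre at most by camera), the obelisks were left standing, and the job was handed in at about 28 s.

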